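# Load reagent cartridges tab-to-tab and log the tray

### The job

Get the carrier tray ready for the analyser: every white cartridge on the worktop must lie flat in a pocket of its own in the tray, top side up, with its orange tab at the tray's blue edge; turn round any that was put in backwards. Then log the tray: take the green tally counter from its stand, click it by pushing its red end button fully in against the bare worktop, and hang it back upright in its stand. Leave the other things on the worktop where they are.

Things in the scene. Friction and masses are not known exactly. Their poses are not given: they have to be found in the camera images.
- tray: White carrier tray, 130 x 296 mm, fixed. Origin: centre of its underside, on the worktop. Its blue edge is at -x (the side nearer the robot). Five pockets side by side, centred at x = 0 and y = -120, -60, 0, 60, 120 mm, each 114 mm long (x), 40 mm wide (y); pocket floor at z = 4 mm, rims and 20 mm wide dividers up to z = 12 mm (the cartridges' tabs clear the rims).
- stand: Fixed stand of the counter, 74 x 74 mm. Origin: centre of its underside, on the worktop. Two aluminium rails run along its x, tops at z = 67 mm, with a 35 mm gap between them centred on y = 0; end plates at x = +-33 mm rise to z = 71 mm. The counter hangs in the gap by its collar: its origin is then at z = 22 mm, x and y about 0.
- counter: Green tally counter, upright, 0.13 kg, hanging in the stand at the start. Origin: on its axis at the lower end of the steel barrel; z axis up along it. Barrel 28 mm in diameter, z = 0 to 45 mm; black collar 50 mm in diameter, z = 45 to 50 mm; round green grip 30 mm in diameter, z = 50 to 105 mm (take it at about 80). The red button reaches down to z = -10 mm.
- counter_button (a joint): Red end button of the counter: 0 = out, 0.006 m = fully pushed in; a spring pushes it out again (1.7 N at the start of its travel, 5 N at the end). It counts as clicked beyond 0.0045 m.
- button_tip (a point): Centre of the button's lower face, the lowest point of the counter.
- cartridge_1: White reagent cartridge, 0.08 to 0.17 kg, 104 mm long with its tab, 32 wide, 34 high. Origin: underside, middle of the overall length. White block x = -38 to 52 mm (grasp it across its width near x = 7); orange tab x = -38 to -52 mm, z = 23 to 33 mm, 22 wide. Right way round in the tray: its axes point as the tray's. May be absent.
- cartridge_1_tab (a point): Middle of that cartridge's orange tab.
- cartridge_2: White reagent cartridge, 0.08 to 0.17 kg, 104 mm long with its tab, 32 wide, 34 high. Origin: underside, middle of the overall length. White block x = -38 to 52 mm (grasp it across its width near x = 7); orange tab x = -38 to -52 mm, z = 23 to 33 mm, 22 wide. Right way round in the tray: its axes point as the tray's. May be absent.
- cartridge_2_tab (a point): Middle of that cartridge's orange tab.
- cartridge_3: White reagent cartridge, 0.08 to 0.17 kg, 104 mm long with its tab, 32 wide, 34 high. Origin: underside, middle of the overall length. White block x = -38 to 52 mm (grasp it across its width near x = 7); orange tab x = -38 to -52 mm, z = 23 to 33 mm, 22 wide. Right way round in the tray: its axes point as the tray's. May be absent.
- cartridge_3_tab (a point): Middle of that cartridge's orange tab.
- cartridge_4: White reagent cartridge, 0.08 to 0.17 kg, 104 mm long with its tab, 32 wide, 34 high. Origin: underside, middle of the overall length. White block x = -38 to 52 mm (grasp it across its width near x = 7); orange tab x = -38 to -52 mm, z = 23 to 33 mm, 22 wide. Right way round in the tray: its axes point as the tray's. May be absent.
- cartridge_4_tab (a point): Middle of that cartridge's orange tab.
- cartridge_5: White reagent cartridge, 0.08 to 0.17 kg, 104 mm long with its tab, 32 wide, 34 high. Origin: underside, middle of the overall length. White block x = -38 to 52 mm (grasp it across its width near x = 7); orange tab x = -38 to -52 mm, z = 23 to 33 mm, 22 wide. Right way round in the tray: its axes point as the tray's. May be absent.
- cartridge_5_tab (a point): Middle of that cartridge's orange tab.
- beaker: Clear 100 ml beaker, 59 mm wide, 71 mm high: bystander, to be left alone. Origin: centre of its underside.
- ointment_jar: White ointment jar with red lid, 61 mm wide, 58 mm high: bystander, to be left alone. Origin: centre of its underside.
- weigh_boat: White square weighing boat, 64 mm wide, 15 mm high: bystander, to be left alone. Origin: centre of its underside.
- tape: Brown tape roll lying flat, 96 mm wide, 48 mm high: bystander, to be left alone. Origin: centre of its underside.
- wide_marker: Blue and black marker pen lying flat, 128 mm long, 13 mm thick: bystander, to be left alone. Origin: centre of its underside.
There are look-alikes about, which are no part of the job. What is shaped like the cartridge_3 but yellow is not meant.

How it is judged:
On the way, in this order (a step that is already met when the one before it is completed fails the run):
1. all cartridges present lie flat in tray pockets, tabs at the blue edge (z of cartridge_1 in the frame of tray between 0 and 0.008 m and angle between each of cartridge_1, cartridge_2, cartridge_3, cartridge_4, cartridge_5's own z axis and vertical below 0.12 rad and x of cartridge_1 in the frame of tray between -0.025 and 0.015 m and y of cartridge_1 in the frame of tray between -0.14 and 0.14 m and x of each of cartridge_1_tab, cartridge_2_tab, cartridge_3_tab, cartridge_4_tab, cartridge_5_tab in the frame of tray below -0.03 m and linear speed of each of cartridge_1, cartridge_2, cartridge_3, cartridge_4, cartridge_5 below 0.02 m/s and z of cartridge_2 in the frame of tray between 0 and 0.008 m and x of cartridge_2 in the frame of tray between -0.025 and 0.015 m and y of cartridge_2 in the frame of tray between -0.14 and 0.14 m and z of cartridge_3 in the frame of tray between 0 and 0.008 m and x of cartridge_3 in the frame of tray between -0.025 and 0.015 m and y of cartridge_3 in the frame of tray between -0.14 and 0.14 m and z of cartridge_4 in the frame of tray between 0 and 0.008 m and x of cartridge_4 in the frame of tray between -0.025 and 0.015 m and y of cartridge_4 in the frame of tray between -0.14 and 0.14 m and z of cartridge_5 in the frame of tray between 0 and 0.008 m and x of cartridge_5 in the frame of tray between -0.025 and 0.015 m and y of cartridge_5 in the frame of tray between -0.14 and 0.14 m), for 0.2 s.
2. the counter's button is pushed in against the worktop, away from the stand (value of joint counter_button above 0.0045 m and height (world z) of button_tip below 0.005 m and angle between counter's own z axis and vertical below 0.35 rad and horizontal distance between counter and stand above 0.06 m), for 0.05 s.
At the end, for the whole second after the job is handed in: Every cartridge present rests flat on a pocket floor (origin under 8 mm above tray underside, no more than 25 mm off the pocket's middle, tilt under 0.12 rad), tab at the blue edge; the counter hangs at rest in its stand (15 mm sideways, 5 mm in height, 0.12 rad), button out (all of step 1 and horizontal distance between counter and stand below 0.015 m and z of counter in the frame of stand between 0.017 and 0.027 m and angle between counter's own z axis and vertical below 0.12 rad and linear speed of counter below 0.02 m/s and value of joint counter_button below 0.0015 m); the robot touches nothing.
It fails at once if a bystander (beaker, ointment jar, weighing boat, tape roll, marker) is moved more than 3 cm (distance of any of beaker, ointment_jar, weigh_boat, tape, wide_marker from where it was at the start of the episode above 0.03 m).
It fails at once if the counter is tipped over (angle between counter's own z axis and vertical above 0.9 rad).
Of cartridge_3, cartridge_4, cartridge_5 only 2 to 3 are there at a start; the rules pass over those that are not, and their reading is None.
At some moment in a run one of cartridge_3, cartridge_4, cartridge_5 may be knocked a few centimetres aside while the robot is not near it.
It also fails if it takes over 208 s, if anything falls off the work surface, if the arm or the gripper's body presses on something with over 40 N, if the wrist force passes 120 N, or if a joint passes its speed limit or range.

### The arm

A 6-joint arm with a two-finger parallel gripper is mounted at the origin on a cart in front of the work surface, level with it; the furniture and walls round the work are solid. World frame = base frame: x ahead of the robot, y to its left, z up, the work surface at z = 0. Lengths are in m, angles in rad, forces in N, time in s.
With the tool pointing down it reaches from about 0.325 to 0.875 m from the base axis. Payload 4.4 kg.
Tool frame: the origin (TCP) lies at the very end of the fingers, on their centre line; the grasp point (between the pads) lies 19 mm behind it (arm.hold_point_z is the distance from the TCP to the grasp point, in m); z points along the fingers, y is the line along which they close (so a half turn about z gives the same grasp; the last joint's range is limited). The gripper opens to 85 mm and grips with 20 to 120 N. Pads are 22 mm wide; open, the fingers measure 114 mm over their backs; the gripper's body (76 mm by 85 mm) begins 54 mm behind the grasp point. The pads swing forward as they close: fully open they stand 13 mm farther back than shut.
Start: joints at [1.163, 0.207, 1.542, -0, 1.393, -0.15], TCP at [0.146, 0.556, 0.231] pointing down, gripper open.
Joint ranges: [-2.73, 2.73], [-0.86, 2.22], [0.23, 2.46], [-1.11, 4.25], [0.08, 2.63], [-2.82, 2.82]. Speed limits (rad/s): [2.79, 2.79, 3.14, 3.14, 3.14, 3.14].

### API

Orientations are given as a rotation vector (axis times angle).
In Python, from plant import arm gives the robot as it stands. Calls block until the motion is done:
- arm.reach(position, orientation): joint-space move of the TCP to a pose.
- arm.line_to(position, vel=0.15, ori=None): straight line of the TCP; ori=None keeps the orientation; vel is the mean speed in m/s.
- arm.set_joints(angles): joint-space move.
- arm.gripper_to(opening, newtons=None): opening from 0.0 (shut) to 1.0 (fully open); newtons is the grip in N (None keeps the last); returns when the fingers have stopped.
- arm.dwell(seconds).
- arm.inverse_kinematics(position, orientation): joint angles nearest the present ones, or None.
- arm.get_state(): the state.
- arm.snapshot(name): name is "scene" or "top"; returns a dict with "color" (420x560x3 uint8, red, green, blue), "camera_matrix" (3x3 intrinsics, pixels), "origin" and "attitude" of the camera in the world. Camera axes: x right, y down, z forward; pixel columns grow to the right and rows downward; lengths in m; the calibration is good to about 2 mm. A picture is of the moment at which its call begins. There is no depth.
A pose or a line that the arm cannot do raises arm.PlanningError and nothing moves.
- arm.finish_job(): hands the job in; it is judged then, once.
The state is a dict: "t": time; "q": joint angles; "joint_velocities": joint speeds; "joint_efforts": joint torques, N m; "eef_pos": TCP position; "eef_rot": TCP orientation; "contact_force": force on the tool from outside, world axes, zero at the start; "moment": the same for the moment, N m; "opening": opening from 0.0 (shut) to 1.0 (fully open); "gripper_force": force on a finger pad.
Only numpy, scipy, OpenCV 4.12 (cv2) and the standard library are available. Lean on these libraries where they do the work, as an engineer would, in place of code of your own. Each camera call takes 0.05 s, during which the arm holds its last target. There are 200 camera calls.

## Working session

There is one attempt and no reset: what is moved stays moved. The work goes in short steps, each a Python script; the robot and the scene stay as the last script left them, time stands still between calls to the robot, and variables do not carry over. Pictures are saved under pics/ and viewed, at most 14 in all, crops included, and the job is handed in when it is done.

```bash
mkdir -p pics; ls; python3 - <<'E'
from plant import arm
import cv2,numpy as np
for n in("scene","top"):
    s=arm.snapshot(n); cv2.imwrite(f"pics/{n}0.png",s["color"][:,:,::-1])
    print(n,np.round(s["camera_matrix"],1).tolist(),np.round(s["origin"],3),np.round(s["attitude"],3).tolist())
s=arm.get_state();print(s["t"],s["eef_rot"],s["contact_force"],arm.hold_point_z)
E
```

```text
pics
scene [[458.5, 0.0, 282.3], [0.0, 458.5, 215.7], [0.0, 0.0, 1.0]] [ 0.096 -0.876  1.043] [-2.327, 0.62, -0.269]
top [[482.1, 0.0, 284.4], [0.0, 482.1, 213.4], [0.0, 0.0, 1.0]] [ 0.444 -0.113  1.45 ] [-2.171, 2.171, -0.084]
0.1 [-0.40221829 -3.11515815  0.00318365] [ 0.40409477 -0.32463293  0.70876185] 0.0187
```

View pics/scene0.png

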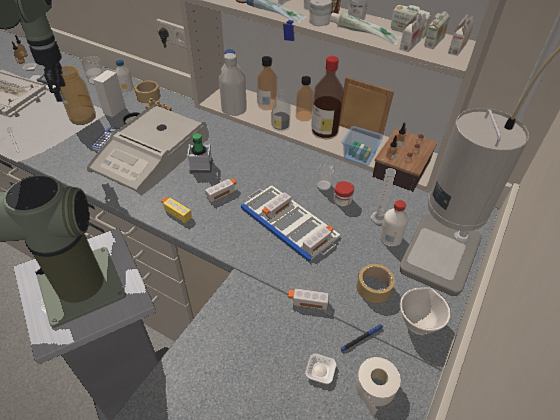

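View pics/top0.png

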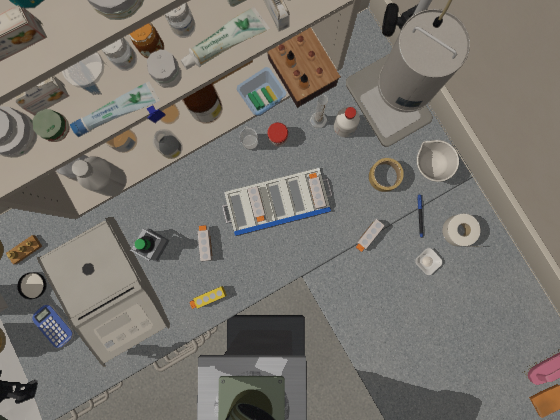

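Both views show four white cartridges: two in the tray (top view ~(257,205) and ~(317,190)), one at (204,243) and one at (370,235). The yellow look-alike is at (208,297), and the counter is in its stand at (147,243). I'll zoom in and take colour measurements.

```bash
cat > h.py <<'E'
from plant import arm
import cv2,numpy as np
from scipy.spatial.transform import Rotation as R
def ray(s,u,v,z):
    K=s["camera_matrix"]; d=R.from_rotvec(s["attitude"]).as_matrix()@np.array([(u-K[0,2])/K[0,0],(v-K[1,2])/K[1,1],1])
    o=np.array(s["origin"]); return o+d*(z-o[2])/d[2]
def blobs(s,lo,hi,amin,z):
    m=cv2.inRange(cv2.cvtColor(s["color"],cv2.COLOR_RGB2HSV),lo,hi)
    n,_,st,c=cv2.connectedComponentsWithStats(m)
    return [(c[i].round(1),int(st[i,4]),ray(s,*c[i],z)[:2].round(4)) for i in range(1,n) if st[i,4]>=amin]
ORANGE=((3,150,120),(15,255,255)); BLUE=((105,140,60),(125,255,255)); GREEN=((60,120,40),(90,255,255))
def crop(s,name,c0,r0,c1,r1,k=4):
    cv2.imwrite(f"pics/{name}.png",cv2.resize(s["color"][r0:r1,c0:c1,::-1],None,fx=k,fy=k,interpolation=cv2.INTER_CUBIC))
E
python3 - <<'E'
from h import *
s=arm.snapshot("top")
crop(s,"crop0",190,160,390,310)
for n,(c,z) in dict(orange=(ORANGE,.033),blue=(BLUE,.012),green=(GREEN,.127)).items():
    for b in blobs(s,*c,8,z): print(n,*b)
s=arm.snapshot("scene")
for b in blobs(s,*ORANGE,8,.033): print("sc orange",*b)
crop(s,"crop1",170,120,350,320,3)
E
```

```text
orange [145.6  25.4] 16 [1.1485 0.329 ]
orange [146.9  32. ] 49 [1.1275 0.3246]
orange [135.9  35.5] 46 [1.1164 0.358 ]
orange [345.8 111.6] 9 [ 0.8763 -0.2809]
orange [348.4 114.9] 12 [ 0.866  -0.2887]
orange [282.4 127.8] 12 [ 0.8273 -0.0907]
orange [275.3 129.1] 13 [ 0.8233 -0.0694]
orange [270.4 134.2] 13 [ 0.8078 -0.0547]
orange [276.7 136.2] 10 [ 0.8015 -0.0736]
orange [312.6 175.3] 29 [ 0.6829 -0.1804]
orange [260.  218.2] 31 [ 0.5555 -0.0247]
orange [202.  227.5] 28 [0.5279 0.1462]
orange [359.7 247.1] 32 [ 0.4702 -0.3172]
orange [192.4 304.2] 31 [0.3046 0.1709]
orange [547.5 401. ] 551 [ 0.0351 -0.8428]
blue [151.4 110.6] 60 [0.8876 0.3108]
blue [419.1 201.5] 41 [ 0.6068 -0.4994]
blue [281.9 220.9] 423 [ 0.5489 -0.0889]
green [25.7  2.6] 144 [1.1721 0.6485]
green [266.5  94.8] 58 [ 0.8968 -0.0474]
green [255.8  99.8] 143 [ 0.8824 -0.0171]
green [133.6  99.7] 9 [0.8839 0.3283]
green [141.6 243.8] 121 [0.4774 0.2945]
sc orange [233.1 180.5] 15 [0.526  0.1414]
sc orange [164.4 199.4] 20 [0.3024 0.1672]
sc orange [265.6 210.1] 27 [ 0.5535 -0.0263]
sc orange [329.1 227.7] 21 [ 0.6825 -0.1806]
sc orange [290.7 293.4] 39 [ 0.4661 -0.3209]
```

View pics/crop0.png

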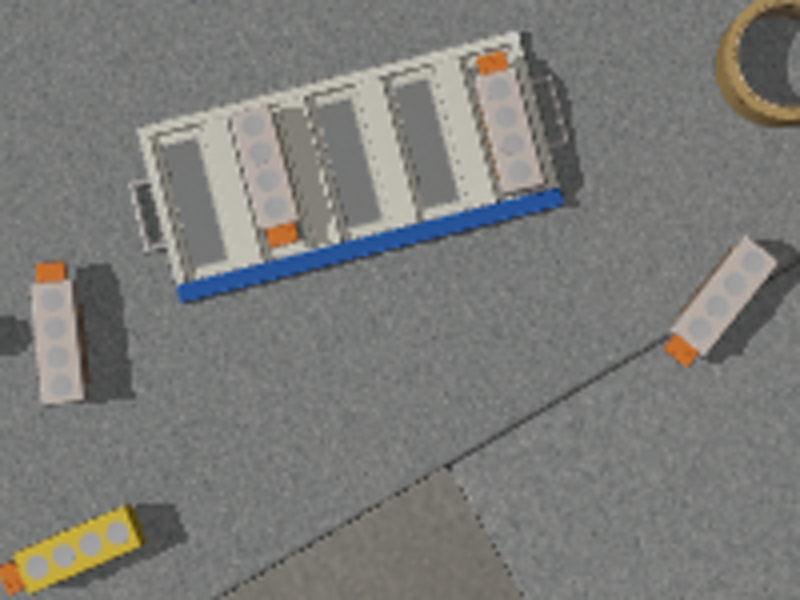

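View pics/crop1.png

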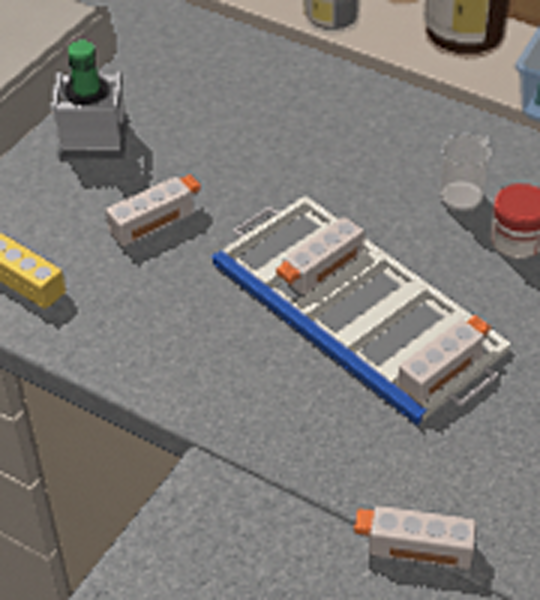

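The crops show all four cartridges top side up. Pocket +60 is the right way round (tab at crop0 (282,235)) and pocket -120 is backwards (tab (491,62), on the far side). The loose ones have their tabs at (50,271) and (681,350). Pockets +120, 0 and -60 are empty.

```bash
cat >> h.py <<'E'
def rect(s,m,z):
    p=np.argwhere(m>0)[:,::-1]; w=np.array([ray(s,u,v,z)[:2] for u,v in p]).astype(np.float32)
    (c,(a,b),_)=cv2.minAreaRect(w); q=cv2.boxPoints(cv2.minAreaRect(w)); e=max(q[1]-q[0],q[2]-q[1],key=np.linalg.norm)
    return np.array(c),sorted((a,b)),e/np.linalg.norm(e)
def tri(sa,ua,sb,ub):
    A=[];o=[]
    for s,u in((sa,ua),(sb,ub)):
        p=ray(s,*u,0);c=np.array(s["origin"]);d=(p-c)/np.linalg.norm(p-c);P=np.eye(3)-np.outer(d,d);A.append(P);o.append(P@c)
    return np.linalg.lstsq(np.vstack(A),np.hstack(o),rcond=None)[0]
def block(s,tab,z=.034):
    """white block near the tab pixel: centroid of white pixels connected to it"""
    h=cv2.cvtColor(s["color"],cv2.COLOR_RGB2HSV); m=cv2.inRange(h,(0,0,125),(180,60,255))
    w=np.zeros_like(m); cv2.circle(w,tuple(int(round(x)) for x in tab),42,255,-1); m&=w
    n,l,st,c=cv2.connectedComponentsWithStats(m)
    k=min((i for i in range(1,n) if st[i,4]>120),key=lambda i:np.linalg.norm(c[i]-tab))
    return rect(s,((l==k)*255).astype(np.uint8),z)
E
python3 - <<'E'
from h import *
t=arm.snapshot("top");s=arm.snapshot("scene")
for im in(t,s):
    m=cv2.inRange(cv2.cvtColor(im["color"],cv2.COLOR_RGB2HSV),*BLUE)
    n,l,st,c=cv2.connectedComponentsWithStats(m); k=1+np.argmax(st[1:,4]); print("blue",st[k,4],rect(im,((l==k)*255).astype(np.uint8),.012))
print("back edge",ray(t,225,192.5,.012),ray(t,320,168.75,.012),"front",ray(t,235,235,0),ray(t,330.5,210,0))
to=[(312.6,175.3),(260,218.2),(202,227.5),(359.7,247.1)];so=[(329.1,227.7),(265.6,210.1),(233.1,180.5),(290.7,293.4)]
for a,b in zip(to,so): print("tab",tri(t,a,s,b).round(4))
for a in to[2:]: print("blk",block(t,a),"from tab",ray(t,*a,.033)[:2])
for im in(t,s):
    for z in(.127,): print([b for b in blobs(im,*GREEN,30,z)])
E
```

```text
blue 422 (array([ 0.54904068, -0.08934225]), [0.012982405722141266, 0.29437491297721863], array([ 0.2494971 , -0.96837556], dtype=float32))
blue 428 (array([ 0.54498446, -0.09438486]), [0.01836690865457058, 0.29607510566711426], array([ 0.24975419, -0.9683092 ], dtype=float32))
back edge [0.63464816 0.08231542 0.012     ] [ 0.70649793 -0.20385431  0.012     ] front [0.50725235 0.05235123 0.        ] [ 0.58262885 -0.23548902  0.        ]
tab [ 0.6828 -0.1803  0.0327]
tab [ 0.5551 -0.0244  0.0308]
tab [0.5283 0.1473 0.0271]
tab [ 0.4695 -0.3177  0.0264]
blk (array([0.47403425, 0.14654785]), [0.04348219931125641, 0.09691958129405975], array([0.9935066 , 0.11377427], dtype=float32)) from tab [0.52794161 0.1462154 ]
blk (array([ 0.43378875, -0.33820647]), [0.057133838534355164, 0.07652617245912552], array([ 0.06673282, -0.99777097], dtype=float32)) from tab [ 0.47031163 -0.31718798]
[(array([25.9,  2.6]), 143, array([1.172 , 0.6478])), (array([266.5,  94.8]), 58, array([ 0.8968, -0.0474])), (array([255.8,  99.8]), 142, array([ 0.8824, -0.0171])), (array([141.7, 243.8]), 124, array([0.4775, 0.2943]))]
[(array([196.5, 136.8]), 46, array([0.4743, 0.2916])), (array([198.1, 146.9]), 61, array([0.4581, 0.2412]))]
```

```bash
python3 - <<'E'
import re
t=open('h.py').read().replace("m=cv2.inRange(h,(0,0,125),(180,60,255))","m=cv2.inRange(h,(0,0,VT),(180,60,255))").replace("def block(s,tab,z=.034):","def block(s,tab,z=.034,VT=165):")
open('h.py','w').write(t)
E
python3 - <<'E'
from h import *
t=arm.snapshot("top")
for a in [(202,227.5),(359.7,247.1)]:
  for v in(150,165,180):
    c,d,e=block(t,a,VT=v); tb=ray(t,*a,.033)[:2]; print(v,c,np.round(d,4),e,"tab->c",np.linalg.norm(c-tb),(tb-c)/np.linalg.norm(tb-c))
def ch(u,v): return ray(t,190+u/4,160+v/4,.034)[:2]
for n,f in(((52,280),(62,402)),((688,343),(763,250))):
    d=ch(*n)-ch(*f); print(np.linalg.norm(d),d/np.linalg.norm(d),(ch(*n)+ch(*f))/2)
# reachability of the flips
def ori(yaw): return R.from_matrix(np.array([[np.cos(yaw),np.sin(yaw),0],[np.sin(yaw),-np.cos(yaw),0],[0,0,-1]])).as_rotvec()
for p in [(.65,-.19),(.48,.145),(.44,-.35),(.607,-.0755)]:
    for k in(0,np.pi/2,np.pi,-np.pi/2):
        q=arm.inverse_kinematics([*p,.1],ori(.252+k)); print(p,round(k,2),None if q is None else np.round(q,2)[[0,5]])
E
```

```text
150 [0.47605389 0.14064948] [0.0301 0.0875] [0.99350244 0.11381097] tab->c 0.05218538892449758 [0.99429591 0.10665668]
165 [0.47623107 0.14052182] [0.0292 0.0872] [0.99328923 0.11565667] tab->c 0.05202304472952211 [0.99399303 0.10944339]Traceback (most recent call last):
  File "<stdin>", line 5, in <module>
  File "h.py", line 28, in block
    k=min((i for i in range(1,n) if st[i,4]>120),key=lambda i:np.linalg.norm(c[i]-tab))
ValueError: min() iterable argument is empty
```

```bash
cat >> h.py <<'E'
def ori(yaw): return R.from_matrix(np.array([[np.cos(yaw),np.sin(yaw),0],[np.sin(yaw),-np.cos(yaw),0],[0,0,-1]])).as_rotvec()
TRAY=np.array([.607,-.0755]); TY=.252
def tray_pt(x,y): return TRAY+R.from_euler('z',TY).as_matrix()[:2,:2]@np.array([x,y])
E
python3 - <<'E'
from h import *
t=arm.snapshot("top")
for v in(140,150,165):
    a=(359.7,247.1); c,d,e=block(t,a,VT=v); tb=ray(t,*a,.033)[:2]; print(v,c,np.round(d,4),e,"tab->c",np.linalg.norm(c-tb),(tb-c)/np.linalg.norm(tb-c))
for p in [(.65,-.19),(.48,.145),(.44,-.35),(.607,-.0755)]:
    print(p,[(round(k,2),None if (q:=arm.inverse_kinematics([*p,.1],ori(k))) is None else np.round(q,2)[[0,5]].tolist()) for k in np.arange(-3,3.2,.5)])
E
```

```text
140 [ 0.50979704 -0.34926775] [0.0309 0.0885] [ 0.7759934  -0.63074106] tab->c 0.05087444771583695 [-0.77613441  0.63056751]
150 [ 0.51021385 -0.34955445] [0.0309 0.0875] [ 0.775146  -0.6317821] tab->c 0.05137875087122891 [-0.77662893  0.62995833]
165 [ 0.51005501 -0.34973532] [0.0295 0.0875] [ 0.7759684 -0.6307718] tab->c 0.051369890074695536 [-0.77367069  0.63358793]
(0.65, -0.19) [(np.float64(-3.0), [-0.41, -2.12]), (np.float64(-2.5), [-0.41, -2.62]), (np.float64(-2.0), None), (np.float64(-1.5), [-0.41, 2.66]), (np.float64(-1.0), [-0.41, 2.16]), (np.float64(-0.5), [-0.41, 1.66]), (np.float64(0.0), [-0.41, 1.16]), (np.float64(0.5), [-0.41, 0.66]), (np.float64(1.0), [-0.41, 0.16]), (np.float64(1.5), [-0.41, -0.34]), (np.float64(2.0), [-0.41, -0.84]), (np.float64(2.5), [-0.41, -1.34]), (np.float64(3.0), [-0.41, -1.84])]
(0.48, 0.145) [(np.float64(-3.0), [0.12, -1.59]), (np.float64(-2.5), [0.12, -2.09]), (np.float64(-2.0), [0.12, -2.59]), (np.float64(-1.5), None), (np.float64(-1.0), [0.12, 2.69]), (np.float64(-0.5), [0.12, 2.19]), (np.float64(0.0), [0.12, 1.69]), (np.float64(0.5), [0.
[... 402 characters left out ...]
loat64(0.0), [-0.83, 0.74]), (np.float64(0.5), [-0.83, 0.24]), (np.float64(1.0), [-0.83, -0.26]), (np.float64(1.5), [-0.83, -0.76]), (np.float64(2.0), [-0.83, -1.26]), (np.float64(2.5), [-0.83, -1.76]), (np.float64(3.0), [-0.83, -2.26])]
(0.607, -0.0755) [(np.float64(-3.0), [-0.27, -1.98]), (np.float64(-2.5), [-0.27, -2.48]), (np.float64(-2.0), None), (np.float64(-1.5), [-0.27, 2.81]), (np.float64(-1.0), [-0.27, 2.31]), (np.float64(-0.5), [-0.27, 1.81]), (np.float64(0.0), [-0.27, 1.31]), (np.float64(0.5), [-0.27, 0.81]), (np.float64(1.0), [-0.27, 0.31]), (np.float64(1.5), [-0.27, -0.19]), (np.float64(2.0), [-0.27, -0.69]), (np.float64(2.5), [-0.27, -1.19]), (np.float64(3.0), [-0.27, -1.69])]
```

```bash
cat >> h.py <<'E'
HI=.20; ZP=.012
def st(tag):
    s=arm.get_state(); print(tag,"t",round(s["t"],1),"open",round(s["opening"],3),"gf",round(float(np.max(s["gripper_force"])),1),"F",np.round(s["contact_force"],1),"p",np.round(s["eef_pos"],4))
def pick_place(g,yaw,py,zlift=0,px=0.,op=.6):
    g=np.array(g); d=tray_pt(px+.007,py)
    arm.gripper_to(op)
    arm.reach([*g,.10+.0],ori(yaw)) if False else arm.reach([*g,HI],ori(yaw))
    arm.line_to([*g,.07],vel=.25); arm.line_to([*g,ZP+zlift],vel=.08)
    arm.gripper_to(0.,35); st("grip")
    arm.line_to([*g,.09],vel=.12); arm.line_to([*g,HI],vel=.25); st("lift")
    arm.reach([*d,HI],ori(TY)); arm.line_to([*d,.07],vel=.25); arm.line_to([*d,ZP+.0085],vel=.08)
    arm.line_to([*d,ZP+.005],vel=.03); st("down")
    arm.gripper_to(.55); arm.line_to([*d,.07],vel=.1); arm.line_to([*d,HI],vel=.3); st("done")
E
python3 - <<'E'
from h import *
pick_place((.6325,-.1933),TY+np.pi-2*np.pi,-.120,zlift=.004)
E
```

```text
grip t 5.8 open 0.364 gf 36.8 F [ 1.5 -0.8  1.3] p [ 0.6334 -0.1937  0.0171]
lift t 7.1 open 0.365 gf 36.5 F [-0.  -0.4 -1.7] p [ 0.6316 -0.1929  0.1983]
down t 11.5 open 0.37 gf 36.5 F [ 0.3 -0.1 -1.5] p [ 0.6439 -0.1901  0.0172]
done t 13.0 open 0.551 gf 0.0 F [ 0.3 -0.5 -0.2] p [ 0.6436 -0.1899  0.2002]
```

```bash
python3 - <<'E'
from h import *
pick_place((.476,.1405),-np.pi+.111,.120)
arm.reach([.36,.25,.25],ori(0.252))
t=arm.snapshot("top");s=arm.snapshot("scene")
crop(t,"crop2",190,160,390,310); crop(s,"crop3",220,170,350,300)
for b in blobs(t,*ORANGE,15,.035):
    if b[2][0]<.75: print(*b,"tray",(R.from_euler('z',-TY).as_matrix()[:2,:2]@(b[2]-TRAY)).round(4))
E
```

```text
grip t 17.2 open 0.368 gf 36.7 F [ 1.1 -0.1  2.7] p [0.477  0.1406 0.0128]
lift t 18.6 open 0.368 gf 36.3 F [-0.7 -0.7 -2.2] p [0.475  0.1404 0.1985]
down t 22.7 open 0.368 gf 36.3 F [-0.2  0.4 -1.1] p [0.584  0.0425 0.0172]
done t 24.3 open 0.552 gf 0.0 F [-0.3  0.1 -0.4] p [0.5837 0.0425 0.2   ]
[319.8 204.9] 31 [ 0.5944 -0.2012] tray [-0.0435 -0.1186]
[260.  218.2] 31 [ 0.5553 -0.0248] tray [-0.0374  0.062 ]
[241.2 225.5] 31 [0.5335 0.0305] tray [-0.0447  0.121 ]
[359.7 247.1] 32 [ 0.4702 -0.3169] tray [-0.1927 -0.1997]
[192.4 304.2] 31 [0.3048 0.1705] tray [-0.2313  0.3136]
[547.6 400.7] 545 [ 0.0364 -0.8421] tray [-0.7437 -0.6001]
```

View pics/crop2.png

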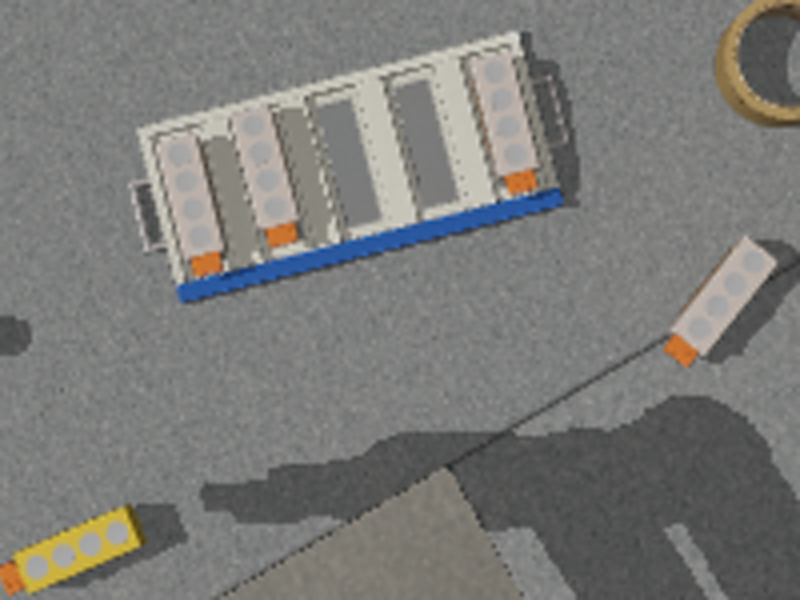

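View pics/crop3.png

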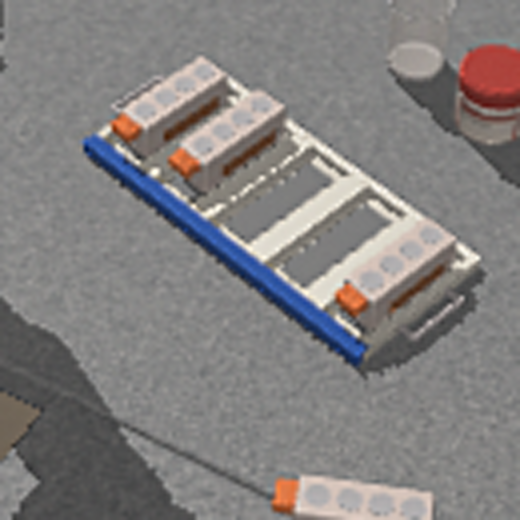

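Three cartridges now sit flat with their tabs at the blue edge (crop2 tabs at (205,264), (282,235), (520,181)). Their tray-frame tab positions of -37 to -45 mm fit the pockets. B is still at (681,350) and goes into pocket -60.

```bash
python3 - <<'E'
from h import *
t=arm.snapshot("top"); a=min(blobs(t,*ORANGE,15,.033),key=lambda b:np.hypot(b[2][0]-.47,b[2][1]+.317))
c,d,e=block(t,a[0],VT=150); x=(c-a[2])/np.linalg.norm(c-a[2]); print(a,c,d,x)
assert .045<np.linalg.norm(c-a[2])<.058
pick_place(c,np.arctan2(x[1],x[0]),-.060,op=.6)
arm.reach([.38,.22,.25],ori(0.252))
t=arm.snapshot("top");s=arm.snapshot("scene")
crop(t,"crop4",120,160,340,310,3); crop(s,"crop5",170,120,350,270)
for b in blobs(t,*ORANGE,15,.035):
    if b[2][0]<.75: print(*b,"tray",(R.from_euler('z',-TY).as_matrix()[:2,:2]@(b[2]-TRAY)).round(4))
# stand: rails/plates bright box, counter grip centre by two views of green
m=cv2.inRange(cv2.cvtColor(t["color"],cv2.COLOR_RGB2HSV),*GREEN)
n,l,q,c=cv2.connectedComponentsWithStats(m)
for i in range(1,n):
    if abs(c[i]-[142,244]).max()<15 and q[i,4]>30: print("green px",q[i],c[i])
E
```

```text
(array([359.7, 247.1]), 32, array([ 0.4702, -0.3172])) [ 0.50979704 -0.34926775] [0.030907131731510162, 0.08854007720947266] [ 0.77712002 -0.62935243]
grip t 29.9 open 0.365 gf 36.4 F [ 0.1 -0.9  2.2] p [ 0.5105 -0.3499  0.013 ]
lift t 31.3 open 0.364 gf 36.0 F [-0.1 -0.3 -2.8] p [ 0.509  -0.3486  0.1984]
down t 34.0 open 0.365 gf 36.0 F [-0.2 -0.4 -2. ] p [ 0.6288 -0.1319  0.0172]
done t 35.5 open 0.552 gf 0.0 F [ 0.8 -0.5  0. ] p [ 0.6286 -0.1318  0.2002]
[319.8 204.9] 31 [ 0.5944 -0.2012] tray [-0.0435 -0.1186]
[300.4 210.1] 31 [ 0.5791 -0.144 ] tray [-0.0441 -0.0594]
[260.  218.2] 31 [ 0.5553 -0.0248] tray [-0.0374  0.062 ]
[241.2 225.5] 31 [0.5335 0.0305] tray [-0.0447  0.121 ]
[192.4 304.2] 31 [0.3048 0.1705] tray [-0.2313  0.3136]
[547.5 400.7] 548 [ 0.0364 -0.842 ] tray [-0.7437 -0.6   ]
green px [135 239  16  11 127] [141.85826772 243.87401575]
```

View pics/crop4.png

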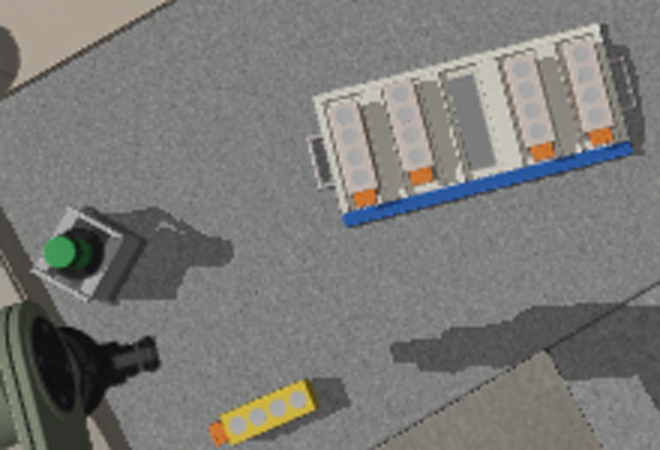

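View pics/crop5.png

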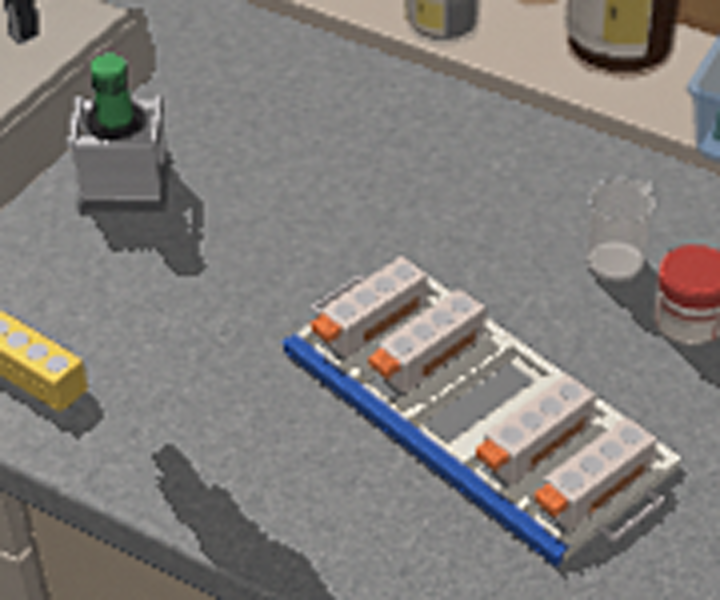

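The four cartridges are seated (crop4 tabs at (364,197), (421,175), (543,152), (600,136)), with pocket 0 empty. The counter top is at crop4 (62,251), and the stand's upper outline is centred near (78,253). Next I'll fix the counter axis and lift it.

```bash
python3 - <<'E'
from h import *
t=arm.snapshot("top");s=arm.snapshot("scene")
g=t["color"][236:253,128:156]; 
# brighter cap = top disc
h=cv2.cvtColor(t["color"],cv2.COLOR_RGB2HSV); m=cv2.inRange(h,*GREEN); m[:235]=0;m[255:]=0;m[:,:125]=0;m[:,160:]=0
print(np.where(m[236:253,130:158]>0,h[236:253,130:158,2],0))
print("top disc",ray(t,140,243.7,.127),"stand",ray(t,146,244.3,.071),"scene top",ray(s,197.3,136.5,.127))
print("tri",tri(t,(140,243.7),s,(197.3,136.5)))
print([np.round(ray(t,120+u/3,160+v/3,.071)[:2],3).tolist() for u,v in((72,208),(122,238),(85,297),(33,268))])
E
```

```text
[[  0   0   0   0   0   0   0   0   0   0   0   0   0   0   0   0   0   0
    0   0   0   0   0   0   0   0   0   0]
 [  0   0   0   0   0   0   0   0   0   0   0   0   0   0   0   0   0   0
    0   0   0   0   0   0   0   0   0   0]
 [  0   0   0   0   0   0   0   0   0   0   0   0   0   0   0   0   0   0
    0   0   0   0   0   0   0   0   0   0]
 [  0   0   0   0   0   0   0   0 144 147 145 130  85  44   0  51   0   0
    0   0   0   0   0   0   0   0   0   0]
 [  0   0   0   0   0   0 149 149 148 148 147 146 145 104  47   0  58  58
    0   0   0   0   0   0   0   0   0   0]
 [  0   0   0   0   0   0 151 149 149 148 147 147 146 145  91   0   0  60
   59  48   0   0   0   0   0   0   0   0]
 [  0   0   0   0   0 152 151 149 150 148 147 146 147 145 109   0   0  58
   60  58   0   0   0   0   0   0   0   0]
 [  0   0   0   0   0 151 151 151 149 148 148 147 147 146 140  49   0  49
   58  58   0   0   0   0   0   0   0   0]
 [  0   0   0   0   0 153 151 151 149 149 149 147 147 145 138  47   0  43
   59  58  48   0   0   0   0   0   0   0]
 [  0   0   0   0   0 151 152 151 150 149 149 1
[... 422 characters left out ...]
[  0   0   0   0   0   0   0   0   0  80   0   0   0   0  47  48   0   0
    0   0   0   0   0   0   0   0   0   0]
 [  0   0   0   0   0   0   0   0   0   0   0   0   0   0   0   0   0   0
    0   0   0   0   0   0   0   0   0   0]
 [  0   0   0   0   0   0   0   0   0   0   0   0   0   0   0   0   0   0
    0   0   0   0   0   0   0   0   0   0]
 [  0   0   0   0   0   0   0   0   0   0   0   0   0   0   0   0   0   0
    0   0   0   0   0   0   0   0   0   0]]
top disc [0.4778398  0.29909516 0.127     ] stand [0.47756487 0.29924245 0.071     ] scene top [0.47703528 0.29181871 0.127     ]
tri [0.47892045 0.30076234 0.1203679 ]
[[0.52, 0.306], [0.492, 0.257], [0.436, 0.291], [0.463, 0.342]]
```

```bash
python3 - <<'E'
from h import *
G=np.array([.4777,.2995]); Y=2.066
arm.gripper_to(.6); arm.reach([*G,.23],ori(Y)); arm.line_to([*G,.16],vel=.2); arm.line_to([*G,.083],vel=.08); st("at")
arm.gripper_to(0.,60); st("grip")
arm.line_to([*G,.12],vel=.06); arm.line_to([*G,.20],vel=.15); st("lift")
P=np.array([.46,.17]); arm.line_to([*P,.20],vel=.15)
t=arm.snapshot("top");s=arm.snapshot("scene");crop(s,"crop6",170,80,350,230)
arm.line_to([*P,.085],vel=.12); st("above")
E
```

```text
at t 40.7 open 0.597 gf 0.0 F [0.6 0.3 0.4] p [0.4783 0.2998 0.0836]
grip t 41.0 open 0.339 gf 59.0 F [ 0.2 -0.4  3.3] p [0.4784 0.2998 0.084 ]
lift t 42.5 open 0.338 gf 59.2 F [-0.1 -1.1 -0.8] p [0.477  0.2992 0.199 ]
above t 44.7 open 0.334 gf 59.2 F [-1.1 -0.5 -0.2] p [0.4608 0.1702 0.0858]
```

View pics/crop6.png

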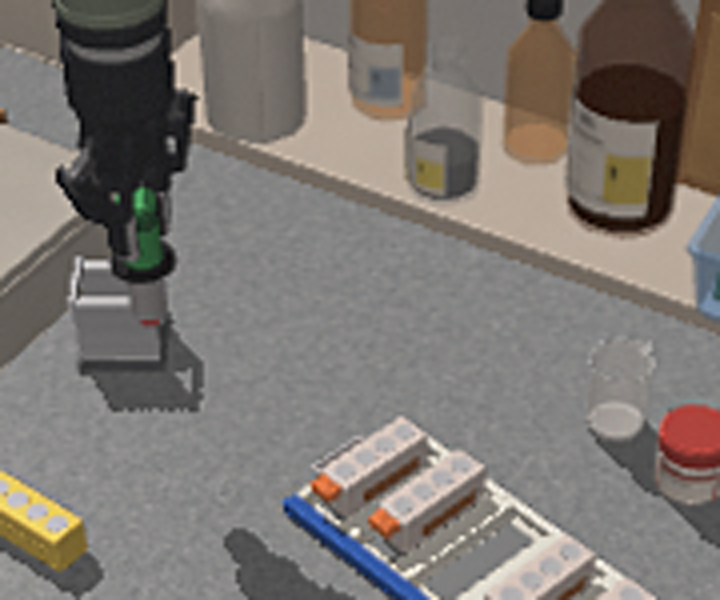

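The counter hangs upright in the gripper with its red button visible at crop6 (150,322), clear of the stand. Next is the press, in small steps while watching the force.

```bash
python3 - <<'E'
from h import *
P=np.array([.46,.17])
for z in(.074,.070,.068,.0665,.0655,.0648,.064,.0632,.0625):
    arm.line_to([*P,z],vel=.02); arm.dwell(.1); st(z)
    if arm.get_state()["contact_force"][2]>14: break
arm.dwell(.2)
E
```

```text
0.074 t 45.5 open 0.336 gf 59.2 F [ 0.3  0.4 -0.5] p [0.4601 0.17   0.0741]
0.07 t 46.0 open 0.335 gf 59.5 F [1.1 0.3 0.7] p [0.4607 0.1701 0.0705]
0.068 t 46.3 open 0.334 gf 59.6 F [1.3 0.3 2.2] p [0.4606 0.1701 0.0684]
0.0665 t 46.7 open 0.339 gf 59.7 F [1.8 1.  4.2] p [0.4606 0.1701 0.0668]
0.0655 t 47.0 open 0.337 gf 60.2 F [2.5 0.9 5.6] p [0.4606 0.1701 0.0659]
0.0648 t 47.4 open 0.334 gf 60.7 F [0.2 0.1 9.2] p [0.4607 0.1701 0.0658]
0.064 t 47.7 open 0.342 gf 61.1 F [-1.5 -0.2 14.4] p [0.4608 0.1701 0.0657]
```

The force climbed through the spring range to a hard stop at 14 N with the TCP at the expected height, so the button is fully in. Now it goes back to the stand.

```bash
python3 - <<'E'
from h import *
G=np.array([.4777,.2995]);P=np.array([.46,.17])
arm.line_to([*P,.20],vel=.1); arm.line_to([*G,.20],vel=.15); arm.dwell(.3); arm.line_to([*G,.12],vel=.08)
for z in(.10,.09,.086,.0845,.0835,.083):
    arm.line_to([*G,z],vel=.03); arm.dwell(.15); st(z)
    if np.linalg.norm(arm.get_state()["contact_force"])>5: break
E
```

```text
0.1 t 52.9 open 0.333 gf 59.3 F [-1.1 -0.5 -1.4] p [0.478  0.2996 0.1003]
0.09 t 53.5 open 0.332 gf 59.3 F [ 0.1  0.  -0.9] p [0.4779 0.2995 0.0901]
0.086 t 53.9 open 0.336 gf 59.3 F [ 0.1  0.3 -0.7] p [0.4777 0.2995 0.086 ]
0.0845 t 54.3 open 0.339 gf 59.3 F [-0.4  0.4 -2.2] p [0.4777 0.2995 0.0845]
0.0835 t 54.7 open 0.337 gf 59.9 F [-0.1 -0.8  2.9] p [0.478  0.2996 0.084 ]
0.083 t 55.1 open 0.335 gf 60.2 F [-0.6 -1.9  5.7] p [0.478  0.2996 0.084 ]
```

Collar contact came at the expected height (.084). I'll release, back off and check.

```bash
python3 - <<'E'
from h import *
G=np.array([.4777,.2995])
arm.gripper_to(.6); arm.line_to([*G,.16],vel=.08); arm.line_to([*G,.25],vel=.2); arm.reach([.38,.12,.3],ori(.252)); arm.dwell(.5); st("clear")
t=arm.snapshot("top");s=arm.snapshot("scene")
v=[cv2.resize(t["color"][160:310,110:340,::-1],None,fx=3,fy=3)[:, :690],]
w=cv2.resize(s["color"][110:270,170:350,::-1],None,fx=3,fy=3); cv2.imwrite("pics/end_s.png",w); cv2.imwrite("pics/end_t.png",v[0])
for b in blobs(t,*ORANGE,15,.035):
    if b[2][0]<.75: print(*b,"tray",(R.from_euler('z',-TY).as_matrix()[:2,:2]@(b[2]-TRAY)).round(4))
E
```

```text
clear t 59.0 open 0.6 gf 0.0 F [-0.1 -0.8  0.5] p [0.38   0.1201 0.3   ]
[319.8 204.9] 31 [ 0.5944 -0.2012] tray [-0.0435 -0.1186]
[300.4 210.1] 31 [ 0.5791 -0.144 ] tray [-0.0441 -0.0594]
[260.  218.1] 30 [ 0.5556 -0.025 ] tray [-0.0372  0.0617]
[241.2 225.5] 31 [0.5335 0.0305] tray [-0.0447  0.121 ]
[193.5 304.3] 15 [0.3044 0.167 ] tray [-0.2326  0.3103]
[547.6 400.7] 546 [ 0.0364 -0.842 ] tray [-0.7437 -0.6   ]
```

View pics/end_s.png

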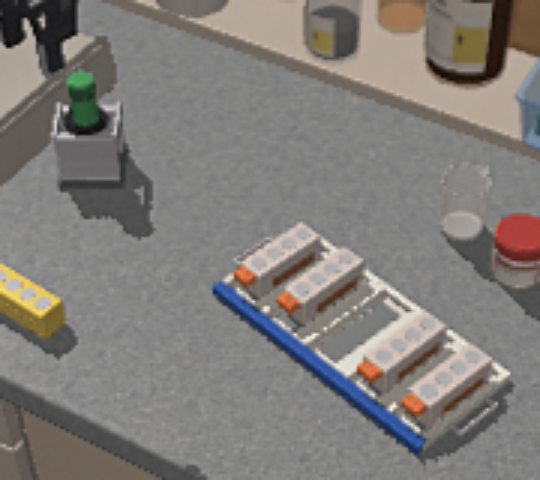

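View pics/end_t.png

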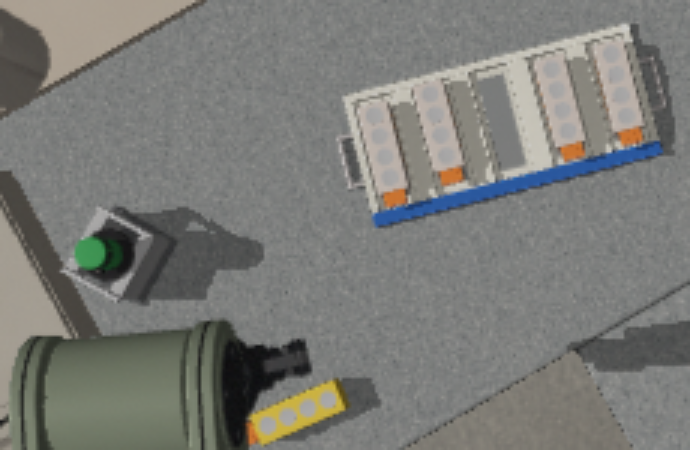

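The final views show the counter upright in its stand (end_t (98,253)) and four cartridges seated with tabs at the blue edge. The robot is clear of everything.

```bash
python3 -c "
from plant import arm
print(arm.finish_job())"
```

```text
the job is handed in; nothing more can be done
None
```

I handed the job in at about 59 s: all four white cartridges I could find are seated tab to the blue edge, and the counter was clicked and hung back in its stand; the judge's result was not shown.

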